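# Bring the trimming tray to the hat being dressed

## Task

The hatter is about to dress the white hat: set the white paste jar with the red lid upright and gently on the cork round of the wooden carrying tray and let go of it, then lift the tray by its arched handle. Carry it level, so that the loose wooden ball stays in its shallow pocket and the jar stays standing, over to the green cutting mat in front of the white hat, and finish while holding the tray still and level about 12 cm above the middle of the mat - do not put it down or let go. Leave the two hats and everything else on the bench alone.

Things in the scene. Friction and masses are not known exactly. Their poses are not given: they have to be found in the camera images.
- tray: Loose wooden carrying tray, about 420 g, 300 mm long (x axis), 150 mm wide (y). Origin: centre of its underside, z up. Floor top at z = 10 mm, sides 22 mm high. Arched handle across its middle: dark uprights 30 x 10 mm at x = 0, y = +/-80 mm, 142 mm high, joined by a bar. Cork round on its +x half (away from the robot, give or take 20 degrees), ball rest on its -x half
- handle (a point): Middle of the tray's handle bar, 130 mm above the tray's underside, straight above its centre. Dark wood bar along the tray's y axis, 150 mm long between the uprights, 18 mm thick (along the tray's x), 24 mm high, flat sides: pinch it from above across the 18 mm, near its middle. Axes as the tray
- cork_round (a point): Centre of the top of the flat cork disc on the tray, 80 mm across, 2 mm thick, its top 12 mm above the tray's underside, 85 mm from the tray's centre along +x. The handle bar rises to 142 mm above the underside: keep the gripper's body clear of it (here close the fingers along the tray's y). Axes as the tray
- pocket (a point): Where the ball's centre is when it rests in the middle of its pocket: 85 mm from the tray's centre along -x, 34 mm above the tray's underside. The pocket is a round hole 29 mm across, 4 mm deep, in a pale wooden block 70 x 70 x 8 mm on the tray's floor; only its rim keeps the ball. Axes as the tray
- ball_center (a point): Centre of the loose dark turned wooden ball, 40 mm in diameter, 26 g, that lies in the tray's pocket with about 2 mm of play and rolls out if the tray is tipped far or jerked
- jar: Paste jar standing on the bench, white with a yellow band and a red lid, round, 54 mm in diameter (lid 55 mm), 75 mm high in all (the lid is the top 18 mm), about 160 g, closed. Origin: centre of its underside; z up
- mat: Green cutting mat with a pale grid, fixed on the bench, 300 mm (x) by 220 mm (y), 3 mm thick. Origin: centre of its underside
- white_hat: White hat with a black brim, gold edging, on its wooden block, fixed on the bench behind the mat, about 195 mm in diameter, 212 mm high. Origin: centre of the block's underside
- black_hat: Finished black hat with gold edging on its wooden block, fixed on the bench behind the tray, about 195 mm in diameter, 212 mm high. Origin: centre of the block's underside
- brush_tin: Bystander, loose: metal tin with three brushes at the back of the bench between the hats, 72 mm in diameter, 195 mm high with the brushes. Origin: centre of its underside
- glass_mug: Bystander, loose: glass mug at the left of the bench, 76 mm in diameter, 100 mm high. Origin: centre of its underside
- gold_spool: Bystander, loose: spool of gold ribbon lying flat at the left of the bench, 72 mm in diameter, 32 mm high. Origin: centre of its underside
- blue_spool: Bystander, loose: spool of blue ribbon lying flat at the left of the bench, 72 mm in diameter, 32 mm high. Origin: centre of its underside
- amber_bottle: Bystander, loose: amber glass bottle with a black cap at the right of the bench, 62 mm in diameter, 140 mm high. Origin: centre of its underside
- pin_tin: Bystander, loose: round blue pin tin with a metal lid at the right of the bench, 87 mm in diameter, 42 mm high. Origin: centre of its underside
Not all that is in view belongs to the job. What is shaped like the jar but grey or orange is not meant.

How it is judged:
On the way, in this order (a step that is already met when the one before it is completed fails the run):
1. the jar stands upright on the cork round of the tray, released, while the tray stands on the bench (horizontal distance between jar and cork_round below 0.02 m and z of jar in the frame of cork_round between -0.006 and 0.006 m and distance between ball_center and pocket below 0.012 m and angle between jar's own z axis and vertical below 0.1 rad and contact force between jar and the fingers below 0.1 N and linear speed of jar below 0.05 m/s and height (world z) of tray below 0.01 m), for 0.2 s.
2. the tray is lifted clear of the bench by the fingers, with the jar standing on it and the ball in its pocket (horizontal distance between jar and cork_round below 0.03 m and z of jar in the frame of cork_round between -0.006 and 0.006 m and distance between ball_center and pocket below 0.012 m and height (world z) of tray above 0.04 m and angle between jar's own z axis and vertical below 0.26 rad and contact force between tray and the fingers above 1 N), for 0.1 s.
At the end, for the whole second after the job is handed in: Fingers alone hold the tray still, underside 8-17 cm above the bench, centre within 5 cm of the mat's, level within 0.10 rad; jar untouched and upright (0.12 rad) on the cork round, centres within 3 cm; ball in its pocket, within 12 mm of its resting point (horizontal distance between jar and cork_round below 0.03 m and z of jar in the frame of cork_round between -0.006 and 0.006 m and distance between ball_center and pocket below 0.012 m and horizontal distance between tray and mat below 0.05 m and height (world z) of tray between 0.08 and 0.17 m and angle between tray's own z axis and vertical below 0.1 rad and angle between jar's own z axis and vertical below 0.12 rad and linear speed of tray below 0.03 m/s and angular speed of tray below 0.15 rad/s and contact force between tray and the fingers above 1 N and contact force between jar and the fingers below 0.1 N and contact force between jar and the arm below 0.1 N); the arm keeps its last pose, push and grip.
It fails at once if the ball leaves its pocket (distance between ball_center and pocket above 0.015 m).
It fails at once if the tray tips past 15 degrees (angle between tray's own z axis and vertical above 0.262 rad).
It fails at once if the jar tips past 20 degrees, or is dropped (falls faster than 0.5 m/s out of the fingers, the tray still on the bench) (angle between jar's own z axis and vertical above 0.35 rad or (contact force between jar and the fingers below 0.05 N and linear speed of jar above 0.5 m/s and height (world z) of tray below 0.02 m)).
It fails at once if a hat on its block is pushed with more than 2 N (contact force between any of white_hat, black_hat and anything else above 2 N).
It fails at once if a bystander is moved more than 3 cm or tipped (distance of any of brush_tin, glass_mug, gold_spool, blue_spool, amber_bottle, pin_tin from where it was at the start of the episode above 0.03 m or angle between any of brush_tin, glass_mug, gold_spool, blue_spool, amber_bottle, pin_tin's own z axis and vertical above 0.4 rad).
It also fails if it takes over 72 s, if anything falls off the work surface, if the arm or the gripper's body presses on something with over 40 N, if the wrist force passes 120 N, or if a joint passes its speed limit or range.

## Robot

A 6-joint arm with a two-finger parallel gripper is mounted at the origin on the work surface. World frame = base frame: x ahead of the robot, y to its left, z up, the work surface at z = 0. Lengths are in m, angles in rad, forces in N, time in s.
With the tool pointing down it reaches from about 0.425 to 0.95 m from the base axis. Payload 14.7 kg.
Tool frame: the origin (TCP) lies on the centre line of the jaws, within the pads' length; the fingertips stand 14 mm ahead of it and the grasp point (between the pads) lies 5 mm behind it (arm.tip_reach is the distance from the TCP to the fingertips, in m); z points along the fingers, y is the line along which they close (so a half turn about z gives the same grasp; the last joint's range is limited). The gripper opens to 85 mm and grips with 20 to 120 N. Pads are 22 mm wide; open, the fingers measure 114 mm over their backs; the gripper's body (76 mm by 85 mm) begins 54 mm behind the grasp point. The pads swing forward as they close: fully open they stand 13 mm farther back than shut.
Start: joints at [-1.148, 0.48, 1.596, -0, 1.065, -0.047], TCP at [0.294, -0.58, 0.245] pointing down, gripper open.
Joint ranges: [-2.75, 2.75], [-0.82, 2.05], [0.23, 2.67], [-1.56, 4.7], [0.09, 2.69], [-2.92, 2.92]. Speed limits (rad/s): [1.89, 1.89, 2.39, 3.01, 3.01, 3.01].

## Interface

Orientations are given as a rotation vector (axis times angle).
In Python, from plant import readout, cams, sign_off, arm gives the robot as it stands.
- The arm moves only by the tool step_arm, never from a script. Its argument "moves" is a list of rows, each a list of 7 numbers: the shift along the tool's x, y, z as a fraction of full scale, then the turn, a rotation vector about the tool's x, y, z as a fraction of full scale, then the gripper's target within -1 to 1 (fully open at 1, half-way at 0, shut at -1). In form: [[dx, dy, dz, wx, wy, wz, hand], ...]. A call has 1 to 5 rows; each row shifts and turns the commanded pose from where the row before left it, along the tool's axes as they then stand; what a row does not reach is not made up. Full scale, the value 1, is 5 cm for a shift and 5 degrees for a turn. A row lasts 1/8 s, in which the tool goes at most 62.5 mm and 10.7 degrees, less where a joint would pass 70% of its speed; a pose out of reach is approached as far as the arm can. A call with a number of a shift or a turn outside -1 to 1 is refused whole. A call with a gripper value outside its range is refused whole. The fingers move at their own pace and stop on an object; the grip force is fixed at half the most. Time passes only in rows, so rows that do not move let the fingers close. It gives the time, the measured TCP pose, the force, the opening and the grip force at its end, in the units of the state.
- readout.state(): the state, without advancing time (a new reading comes with each control period).
- cams.snapshot(name): name is "side" or "top" or "wrist"; returns the picture (420x560x3 uint8, blue, green, red); there is no depth.
- cams.get_calibration(name): a dict with "fov_y" (degrees; the focal length in pixels is half the picture's height over the tangent of half this angle, whatever the lens; pixels are square), "cx", "cy" (the principal point, pixels), "cam_to_world" (4x4, takes a point from camera to world coordinates); the wrist camera has in their place "hand_eye" (4x4, takes a point from camera to tool coordinates, whose origin is the TCP and whose axes are the flange's). Camera axes: x right, y down, z forward; pixel columns grow to the right and rows downward; lengths in m; the calibration is good to about 2 mm. A picture is of the moment at which its call begins: read the wrist's pose just before it. get_calibration takes no time and is no camera call.
- sign_off(): hands the job in; it is judged then, once.
Trained networks look in the newest picture that a camera, given by its name, has taken for a name from the list of things; names that differ only in an ending like _2 or _b are one class to them, and where a whole thing is asked for, a point or a joint stands for the part that bears it (a point fixed in the world has none). Each returns a list of dicts, best first, with "p" (0 to 1); they miss things now and then, are a little off and sometimes report something else, mostly with a low value. They report only what shows in the picture. A call takes as long as a camera call. They do not tell look-alikes from the thing itself.
- cams.search_frame(camera, query): "at" ([x, y, z] in m, in world coordinates, good to about 4 mm: the middle of the surface that is visible of it).
- cams.cut_out(camera, query): "mask" (420x560 bool, what is visible of it).
- cams.spot_point(camera, query): "at" ([x, y, z] in m, in world coordinates, good to about 4 mm: a listed point, or the origin of a listed thing).
The state is a dict: "time": time; "qpos": joint angles; "qd": joint speeds; "joint_efforts": joint torques, N m; "eef_pos": TCP position; "ee_rot": TCP orientation; "force": force on the tool from outside, world axes, zero at the start; "torque": the same for the moment, N m; "grip_width": finger opening in m; "grip_force": force on a finger pad.
Only numpy, scipy, OpenCV 4.12 (cv2) and the standard library are available. Lean on these libraries where they do the work, as an engineer would, in place of code of your own. Each camera call takes 0.05 s, during which the arm holds its last target. There are 200 camera calls.

## Working session

There is one attempt and no reset: what is moved stays moved. The work goes in short steps, Python scripts to look and compute and a tool call to move; the robot and the scene stay as the last step left them, time stands still between calls to the robot, and variables do not carry over. Pictures are saved under pics/ and viewed, at most 11 in all, crops included, and the job is handed in when it is done.

Besides the shell and the picture viewer there is one more tool, called after "Request:" as name([rows], argument=value, ...), one row to a line, values as JSON. step_arm: Moves the arm, as the interface text tells. Shift numbers are shares of 5 cm and turn numbers shares of 5 degrees, none past 1 either way. Its arguments: {"type":"object","properties":{"moves":{"type":"array","items":{"type":"array","items":{"type":"number","minimum":-1,"maximum":1}}}},"required":["moves"]}

```bash
mkdir -p pics; ls
python3 - <<'E'
from plant import readout,cams,arm
import cv2
s=readout.state();print(s)
for c in("top","side"):
    im=cams.snapshot(c);cv2.imwrite(f"pics/{c}0.png",im)
    for q in("jar","tray","mat"):
        print(c,q,[(d["at"],round(d["p"],2)) for d in cams.search_frame(c,q)][:5])
    for q in("handle","cork_round","pocket","jar","mat","tray","ball_center"):
        print(c,q,"pt",[(d["at"],round(d["p"],2)) for d in cams.spot_point(c,q)][:4])
E
```

```text
pics
{'time': 0.0, 'qpos': array([-1.14758911e+00,  4.80851289e-01,  1.59686858e+00,  5.22950258e-06,
        1.06509635e+00, -4.65761660e-02]), 'qd': array([-1.26668426e-04,  1.94392252e-03,  5.45956595e-04, -1.70756047e-04,
       -2.14854824e-03,  6.88288952e-05]), 'joint_efforts': array([ 4.24018981e-04, -9.50649834e+01, -4.30189347e+01, -3.43169222e-04,
        1.20544995e-02,  2.58015177e-05]), 'eef_pos': array([ 0.29412264, -0.57920647,  0.24466173]), 'ee_rot': array([-3.05415427e+00, -7.30883088e-01,  3.52608662e-04]), 'force': array([-0.19591916, -0.95515185,  1.07232147]), 'torque': array([ 0.02063717, -0.00983225,  0.00778032]), 'grip_force': 0.0, 'grip_width': 0.08487776871415778}
top jar [([0.3713, 0.0435, 0.0766], 0.78), ([0.468, 0.0308, 0.0772], 0.77), ([0.4156, -0.0666, 0.0735], 0.53), ([0.5622, 0.0251, 0.0748], 0.51)]
top tray [([0.508, -0.2604, 0.0106], 0.71)]
top mat [([0.4131, 0.3075, 0.0001], 0.66)]
top handle pt [([0.4408, -0.2741, 0.1297], 0.83)]
top cork_round pt [([0.5218, -0.2617, 0.0181], 0.89)]
top pocket pt []
top jar pt [([0.3755, 0.0483, 0.003], 0.8), (
[... 313 characters left out ...]
.0429], 0.63), ([0.4147, -0.09, 0.0655], 0.56), ([0.5632, 0.0019, 0.0569], 0.52)]
side tray [([0.4387, -0.2858, 0.0097], 0.55)]
side mat [([0.4226, 0.3001, 0.0028], 0.8)]
side handle pt [([0.4417, -0.2728, 0.1285], 0.76)]
side cork_round pt [([0.5304, -0.2647, 0.0154], 0.73)]
side pocket pt [([0.3568, -0.2814, 0.0332], 0.6)]
side jar pt [([0.5673, 0.0234, 0.0017], 0.65), ([0.4196, -0.0722, -0.0018], 0.59), ([0.4676, 0.034, 0.0009], 0.5), ([0.7326, -0.2604, 0.0003], 0.28)]
side mat pt [([0.4193, 0.3088, -0.0001], 0.76)]
side tray pt [([0.4394, -0.2738, 0.0023], 0.82)]
side ball_center pt [([0.4411, -0.2754, -0.0011], 0.74), ([0.5614, -0.5052, 0.0006], 0.57), ([0.3644, -0.2834, 0.0328], 0.47)]
```

View pics/top0.png

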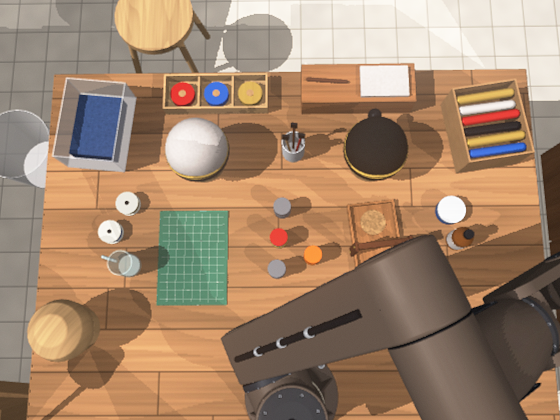

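View pics/side0.png

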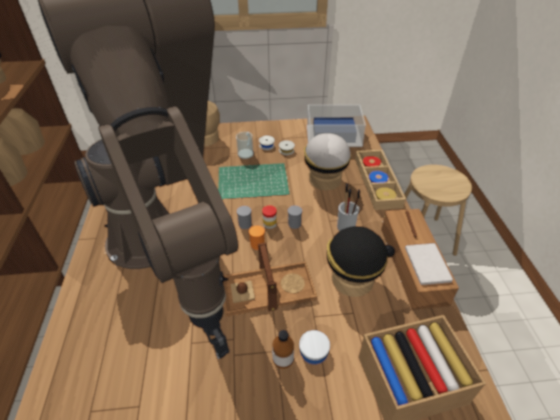

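Top view: the red-lid jar is at (279,237). Look-alikes are grey at (282,207) and (277,269) and orange at (313,255). The cork is at (373,222), the mat at (193,257), the white hat at (197,148) and the black hat at (376,147). I choose the red-lid jar at about (0.47, 0.034).

Run:
```python
from plant import readout,cams,arm
import cv2,numpy as np
im=cv2.imread("pics/side0.png")
cv2.imwrite("pics/crop.png",cv2.resize(im[190:320,210:330],None,fx=4.5,fy=4.5,interpolation=cv2.INTER_CUBIC))
for c in("top","side"):
    for q in("white_hat","black_hat"):
        print(c,q,[(d["at"],round(d["p"],2)) for d in cams.spot_point(c,q)][:2])
h=cams.get_calibration("wrist");print(h["hand_eye"].round(3) if hasattr(h["hand_eye"],"round") else h["hand_eye"],h["fov_y"])
```

```text
top white_hat [([0.7386, 0.2828, -0.0022], 0.72)]
top black_hat [([0.7316, -0.2627, 0.0034], 0.57)]
side white_hat [([0.7381, 0.2796, -0.0056], 0.68)]
side black_hat [([0.7363, -0.2647, 0.0006], 0.66), ([0.4692, -0.5221, 0.0042], 0.57)]
[[-0.    -0.947 -0.322  0.085]
 [ 1.    -0.     0.001 -0.   ]
 [-0.001 -0.322  0.947 -0.128]
 [ 0.     0.     0.     1.   ]] 66.85449483061605
```

View pics/crop.png

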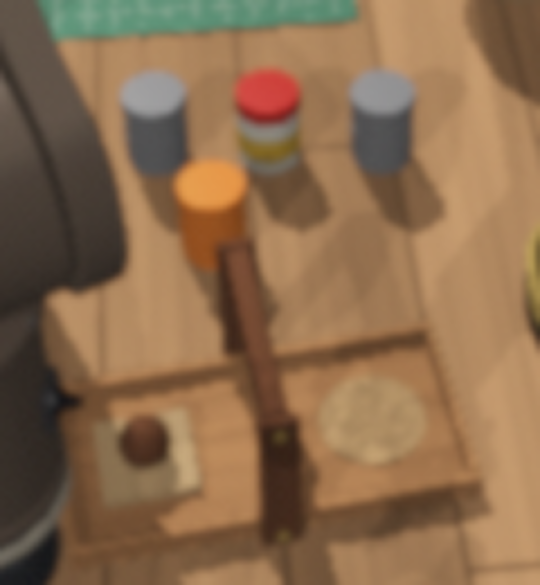

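The crop shows the red-lid jar with the yellow band at crop (268,120), greys on either side and orange below it. The ball sits in its pocket at (143,440) and the cork is at (372,418). The choice is confirmed; I turn the tool and travel to it.

Request:
step_arm([
  [0,0,-0.2,0,0,0.84,1],
  [0,0,-0.2,0,0,0.84,1],
  [0,0,0,0,0,0.84,1],
  [0,0,0,0,0,0.84,1],
  [0,0,0,0,0,0.84,1],
])

```text
time: 1.92
eef_pos: [0.2943, -0.5796, 0.2653]
ee_rot: [3.138, 0.158, 0.0]
force: [-0.1, -0.2, -0.9]
grip_width: 0.0855
grip_force: 0.0
```

Request:
step_arm([
  [0.16,-0.4,0,0,0,0,1],
  [0.32,-0.79,0,0,0,0,1],
  [0.32,-0.79,0,0,0,0,1],
  [0.32,-0.79,0,0,0,0,1],
  [0.32,-0.79,0,0,0,0,1],
])

```text
time: 2.55
eef_pos: [0.3478, -0.3938, 0.2654]
ee_rot: [3.137, 0.162, 0.0]
force: [0.0, 0.4, 0.9]
grip_width: 0.0855
grip_force: 0.0
```

Request:
step_arm([
  [0.32,-0.79,0,0,0,0,1],
  [0.32,-0.79,0,0,0,0,1],
  [0.32,-0.79,0,0,0,0,1],
  [0.32,-0.79,0,0,0,0,1],
  [0.32,-0.79,0,0,0,0,1],
])

```text
time: 3.18
eef_pos: [0.407, -0.1891, 0.2655]
ee_rot: [3.137, 0.162, 0.001]
force: [-0.2, -0.6, -0.6]
grip_width: 0.085
grip_force: 0.0
```

Request:
step_arm([
  [0.32,-0.79,0,0,0,0,1],
  [0.32,-0.79,0,0,0,0,1],
  [0.32,-0.79,0,0,0,0,1],
  [0.32,-0.79,0,0,0,0,1],
  [0.32,-0.79,0,0,0,0,1],
])

```text
time: 3.8
eef_pos: [0.4663, 0.0157, 0.2655]
ee_rot: [3.137, 0.162, 0.001]
force: [0.6, -0.9, -0.3]
grip_width: 0.0855
grip_force: 0.0
```

```bash
cat > h.py <<'E'
from plant import readout,cams
import numpy as np,cv2
from scipy.spatial.transform import Rotation as R
def pose():
    s=readout.state();r=R.from_rotvec(s["ee_rot"]);return s,np.array(s["eef_pos"]),r
def to(t,yaw=None):
    """units of 5cm in tool axes to world target t; tilt report"""
    s,p,r=pose();m=r.as_matrix()
    print("t",round(s["time"],2),"p",p.round(4),"w",round(s["grip_width"],4),"gf",round(float(s["grip_force"]),1),"F",np.round(s["force"],1),"yaw",np.degrees(np.arctan2(m[1,0],m[0,0])).round(1),"z",m[:,2].round(3))
    print("units",(r.inv().apply(np.array(t)-p)/0.05).round(2))
def pts(c,qs,f="spot_point"):
    for q in qs: print(c,q,[(np.round(d["at"],4).tolist(),round(d["p"],2)) for d in getattr(cams,f)(c,q)][:4])
E
python3 - <<'E'
from h import *
to([.47,.034,.13])
cv2.imwrite("pics/w1.png",cams.snapshot("wrist"))
pts("wrist",["jar"]);pts("wrist",["jar"],"search_frame")
cams.snapshot("top");pts("top",["handle","cork_round","pocket","tray","ball_center"])
cams.snapshot("side");pts("side",["cork_round","pocket"])
E
```

```text
t 3.8 p [0.4663 0.0157 0.2655] w 0.0855 gf 0.0 F [ 0.6 -0.9 -0.3] yaw 5.9 z [ 0.001 -0.    -1.   ]
units [ 0.11 -0.36  2.71]
wrist jar [([0.4741, 0.0351, -0.0041], 0.85), ([0.3767, 0.0437, 0.0004], 0.77), ([0.4201, -0.0662, -0.0007], 0.6)]
wrist jar [([0.5697, 0.0276, 0.0747], 0.97), ([0.3867, 0.0443, 0.0746], 0.96), ([0.4262, -0.0629, 0.0732], 0.77), ([0.476, 0.0361, 0.0719], 0.75)]
top handle [([0.4407, -0.2708, 0.1255], 0.95)]
top cork_round [([0.5225, -0.2613, 0.0156], 0.95)]
top pocket [([0.3561, -0.2825, 0.0347], 0.65)]
top tray [([0.4458, -0.2751, 0.0023], 0.57)]
top ball_center [([0.3616, -0.2834, 0.0376], 0.5), ([0.7323, -0.262, 0.0003], 0.16)]
side cork_round [([0.5259, -0.261, 0.0161], 0.98)]
side pocket [([0.358, -0.2816, 0.0318], 0.64)]
```

View pics/w1.png

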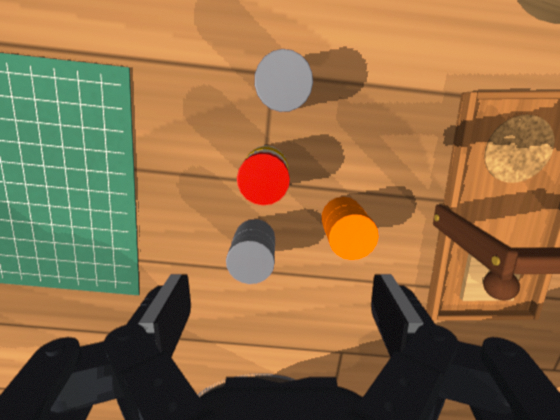

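The wrist view shows the red lid at (263,178), with greys at (283,80) and (251,250) and orange at (350,230). I'll ray-cast the lid centre at z=0.075.

```bash
cat >> h.py <<'E'
def ray(c,u,v,z):
    k=cams.get_calibration(c)
    if c=="wrist":
        _,p,r=pose();T=np.eye(4);T[:3,:3]=r.as_matrix();T[:3,3]=p;T=T@np.array(k["hand_eye"])
    else: T=np.array(k["cam_to_world"])
    f=210/np.tan(np.radians(k["fov_y"])/2)
    d=T[:3,:3]@np.array([(u-k["cx"])/f,(v-k["cy"])/f,1]);o=T[:3,3]
    return o+d*(z-o[2])/d[2]
E
python3 - <<'E'
from h import *
im=cv2.imread("pics/w1.png").astype(int)
m=(im[...,2]>150)&(im[...,1]<60)&(im[...,0]<60)
n,_,st,ce=cv2.connectedComponentsWithStats(m.astype(np.uint8));i=1+np.argmax(st[1:,4])
print(st[i],ce[i]); x,y,w,h,_=st[i]
j=ray("wrist",*ce[i],.075);print(j)
to([j[0],j[1],.04])
c=np.array([.5247,-.2617]);pk=np.array([.357,-.282]);print(np.degrees(np.arctan2(*(c-pk)[::-1])),np.hypot(*(c-pk)))
E
```

```text
[ 238  154   52   51 2078] [263.03849856 178.79403272]
[0.47636757 0.03349749 0.075     ]
t 4.4 p [0.4659 0.0137 0.2654] w 0.0856 gf 0.0 F [-0.3  0.1 -0.3] yaw 5.9 z [ 0. -0. -1.]
units [ 0.25 -0.37  4.51]
6.9020439585309825 0.1689241841773996
```

Request:
step_arm([
  [0.2,-0.37,0.5,0,0,0,1],
  [0,0,0.8,0,0,0,1],
  [0,0,0.8,0,0,0,1],
  [0,0,0.4,0,0,0,1],
  [0,0,0,0,0,0,1],
])

```text
time: 5.03
eef_pos: [0.4731, 0.0335, 0.1392]
ee_rot: [-3.137, -0.162, 0.004]
force: [-0.8, 0.4, 1.2]
grip_width: 0.0851
grip_force: 0.0
```

Run:
```python
from h import *
to([.474,.034,.04])
im=cams.snapshot("wrist");cv2.imwrite("pics/w2.png",im);im=im.astype(int)
m=(im[...,2]>150)&(im[...,1]<60)&(im[...,0]<60)
n,_,st,ce=cv2.connectedComponentsWithStats(m.astype(np.uint8));i=1+np.argmax(st[1:,4])
print(st[i],ce[i],ray("wrist",*ce[i],.075))
```

```text
t 5.03 p [0.4731 0.0335 0.1392] w 0.0851 gf 0.0 F [-0.8  0.4  1.2] yaw 5.9 z [-0.003 -0.    -1.   ]
units [ 0.02 -0.01  1.98]
[ 239  197   81   76 4797] [278.44423598 233.7398374 ] [0.47758895 0.03615297 0.075     ]
```

Request:
step_arm([
  [0.05,-0.04,0.5,0,0,0,1],
  [0,0,0.6,0,0,0,1],
  [0,0,0.5,0,0,0,1],
  [0,0,0.35,0,0,0,1],
  [0,0,0,0,0,0,1],
])

```text
time: 5.7
eef_pos: [0.4765, 0.0359, 0.043]
ee_rot: [-3.137, -0.162, 0.0]
force: [-0.2, 0.3, -0.4]
grip_width: 0.0859
grip_force: 0.0
```

Request:
step_arm([
  [0,0,0,0,0,0,-1],
  [0,0,0,0,0,0,-1],
  [0,0,0,0,0,0,-1],
  [0,0,0,0,0,0,-1],
  [0,0,0,0,0,0,-1],
])

```text
time: 6.32
eef_pos: [0.4772, 0.0359, 0.0441]
ee_rot: [3.137, 0.162, 0.003]
force: [-0.2, -2.2, 13.5]
grip_width: 0.0536
grip_force: 60.1
```

Run:
```python
from h import *
to([.5255,-.2625,.17])
```

```text
t 6.33 p [0.4772 0.0359 0.0441] w 0.0536 gf 60.1 F [-0.2 -2.2 13.5] yaw 5.9 z [ 0.002 -0.    -1.   ]
units [ 0.35  6.04 -2.52]
```

Request:
step_arm([
  [0,0,-0.2,0,0,0,-1],
  [0,0,-0.4,0,0,0,-1],
  [0,0,-0.6,0,0,0,-1],
  [0,0,-0.6,0,0,0,-1],
  [0,0,-0.4,0,0,0,-1],
])

```text
time: 6.95
eef_pos: [0.4766, 0.036, 0.155]
ee_rot: [3.137, 0.162, 0.003]
force: [-0.3, 1.0, -1.3]
grip_width: 0.0537
grip_force: 63.3
```

Request:
step_arm([
  [0.01,0.25,-0.2,0,0,0,-1],
  [0.03,0.5,0,0,0,0,-1],
  [0.04,0.6,0,0,0,0,-1],
  [0.04,0.6,0,0,0,0,-1],
  [0.04,0.6,0,0,0,0,-1],
])

```text
time: 7.58
eef_pos: [0.4971, -0.0917, 0.1627]
ee_rot: [-3.137, -0.162, 0.001]
force: [0.9, -0.4, -1.0]
grip_width: 0.0535
grip_force: 63.3
```

Request:
step_arm([
  [0.04,0.5,0,0,0,0,-1],
  [0.03,0.4,0,0,0,0,-1],
  [0.02,0.25,0,0,0,0,-1],
  [0,0,0,0,0,0,-1],
  [0,0,0,0,0,0,-1],
])

```text
time: 8.2
eef_pos: [0.5075, -0.1462, 0.1627]
ee_rot: [-3.137, -0.163, 0.001]
force: [-0.5, -0.0, -2.1]
grip_width: 0.0536
grip_force: 63.3
```

Run:
```python
from h import *
to([.5255,-.2625,.07])
cv2.imwrite("pics/w3.png",cams.snapshot("wrist"))
pts("wrist",["cork_round","tray","handle","pocket"])
```

```text
t 8.2 p [ 0.5075 -0.1462  0.1627] w 0.0536 gf 63.3 F [-0.5 -0.  -2.1] yaw 5.9 z [-0.  0. -1.]
units [0.12 2.35 1.85]
wrist cork_round [([0.5243, -0.2659, 0.0151], 0.77)]
wrist tray [([0.4441, -0.2764, -0.001], 0.6)]
wrist handle []
wrist pocket []
```

View pics/w3.png

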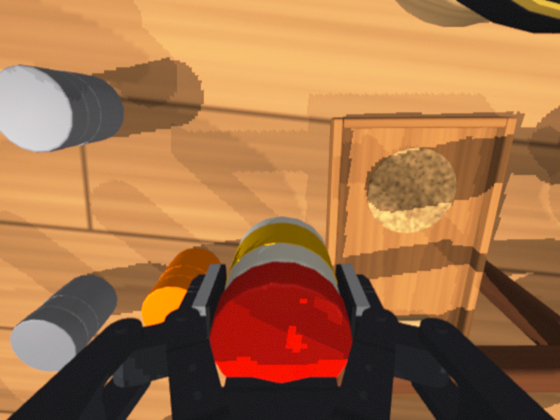

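The cork ellipse spans about x 367–456 and y 148–233, centred at (411,190). The jar is straight between the pads.

Run:
```python
from h import *
c=ray("wrist",411.5,190.5,.012);print(c)
a,b=ray("wrist",333,118,.022),ray("wrist",521,113,.022);print(a,b,np.degrees(np.arctan2(*(a-b)[:2]*[-1,1])),np.hypot(*(a-b)[:2]))
to([c[0],c[1],.07])
```

```text
[ 0.53051886 -0.26236756  0.012     ]
[ 0.58573483 -0.18015703  0.022     ] [ 0.60533033 -0.33066709  0.022     ] 7.41783914915646 0.15178031482325163
t 8.45 p [ 0.5078 -0.1463  0.1629] w 0.0536 gf 63.3 F [ 0.2 -0.7 -1.8] yaw 6.0 z [ 0.  0. -1.]
units [0.21 2.36 1.86]
```

Request:
step_arm([
  [0.04,0.4,0,0,0,0,-1],
  [0.05,0.65,0,0,0,0,-1],
  [0.05,0.65,0,0,0,0,-1],
  [0.03,0.45,0,0,0,0,-1],
  [0.01,0.22,0,0,0,-0.3,-1],
])

```text
time: 9.07
eef_pos: [0.5291, -0.2655, 0.1627]
ee_rot: [3.135, 0.202, 0.0]
force: [0.2, -0.4, -2.0]
grip_width: 0.0534
grip_force: 63.4
```

Request:
step_arm([
  [0,0,0.3,0,0,0,-1],
  [0,0,0.5,0,0,0,-1],
  [0,0,0.5,0,0,0,-1],
  [0,0,0.3,0,0,0,-1],
  [0,0,0,0,0,0,-1],
])

```text
time: 9.7
eef_pos: [0.5282, -0.263, 0.0815]
ee_rot: [-3.134, -0.203, 0.003]
force: [-0.5, -0.6, -1.1]
grip_width: 0.0538
grip_force: 63.3
```

Run:
```python
from h import *
to([.529,-.2633,.057])
cams.snapshot("side");cv2.imwrite("pics/s4.png",cv2.resize(cams.snapshot("side")[210:330,200:340],None,fx=5,fy=5,interpolation=cv2.INTER_CUBIC))
```

```text
t 9.7 p [ 0.5282 -0.263   0.0815] w 0.0538 gf 63.3 F [-0.5 -0.6 -1.1] yaw 7.4 z [-0.002  0.001 -1.   ]
units [0.02 0.01 0.49]
```

View pics/s4.png

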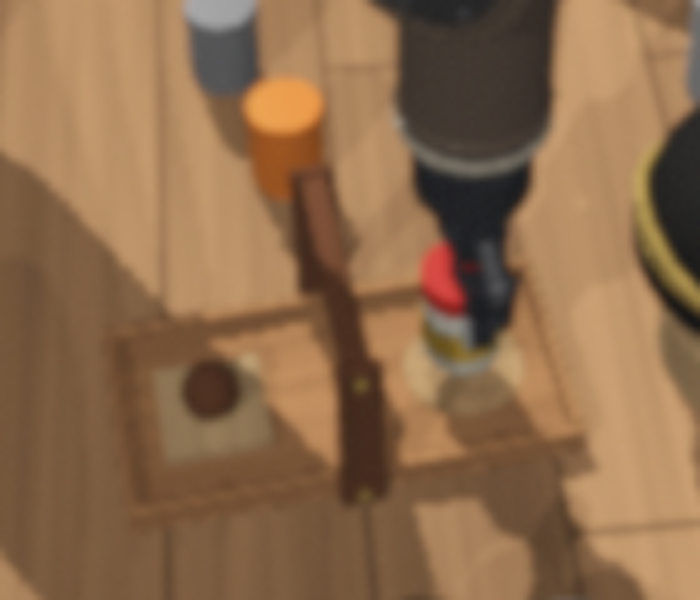

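The jar is upright about 25 mm over the cork at crop (462,365), and the ball is in its pocket at (210,388). I lower it slowly.

Request:
step_arm([
  [0,0,0.2,0,0,0,-1],
  [0,0,0.15,0,0,0,-1],
  [0,0,0.08,0,0,0,-1],
  [0,0,0.03,0,0,0,-1],
  [0,0,0,0,0,0,-1],
])

```text
time: 10.42
eef_pos: [0.529, -0.2637, 0.0597]
ee_rot: [-3.135, -0.203, 0.0]
force: [-0.5, -0.4, -1.8]
grip_width: 0.054
grip_force: 63.4
```

Request:
step_arm([
  [0,0,0.02,0,0,0,-1],
  [0,0,0.02,0,0,0,-1],
  [0,0,0,0,0,0,-1],
])

```text
time: 10.8
eef_pos: [0.5289, -0.2637, 0.0578]
ee_rot: [-3.135, -0.203, 0.0]
force: [-0.2, -0.1, -1.9]
grip_width: 0.0533
grip_force: 63.4
```

Request:
step_arm([
  [0,0,0.02,0,0,0,-1],
  [0,0,0.02,0,0,0,-1],
  [0,0,0,0,0,0,-1],
])

```text
time: 11.18
eef_pos: [0.5291, -0.2638, 0.0562]
ee_rot: [3.135, 0.203, 0.0]
force: [-1.1, 1.5, 6.1]
grip_width: 0.0537
grip_force: 63.4
```

Request:
step_arm([
  [0,0,0,0,0,0,0.35],
  [0,0,0,0,0,0,0.5],
  [0,0,0,0,0,0,0.8],
  [0,0,0,0,0,0,1],
  [0,0,0,0,0,0,1],
])

```text
time: 11.8
eef_pos: [0.529, -0.2637, 0.0558]
ee_rot: [-3.135, -0.203, 0.0]
force: [-0.7, 0.0, -0.5]
grip_width: 0.0854
grip_force: 0.0
```

Request:
step_arm([
  [0,0,-0.15,0,0,0,1],
  [0,0,-0.4,0,0,0,1],
  [0,0,-0.6,0,0,0,1],
  [0,0,-0.8,0,0,0,1],
  [0,0,-0.8,0,0,0,1],
])

```text
time: 12.42
eef_pos: [0.5288, -0.2636, 0.195]
ee_rot: [3.135, 0.203, 0.0]
force: [0.7, 0.0, 0.1]
grip_width: 0.0854
grip_force: 0.0
```

Request:
step_arm([
  [0,0,-0.8,0,0,0,1],
  [0,0,-0.4,0,0,0,1],
  [0,0,0,0,0,0,1],
])

```text
time: 12.8
eef_pos: [0.5296, -0.2641, 0.2554]
ee_rot: [3.133, 0.203, 0.004]
force: [-0.6, -0.3, -0.9]
grip_width: 0.0853
grip_force: 0.0
```

Run:
```python
from h import *
to([.444,-.2747,.2])
im=cams.snapshot("wrist");cv2.imwrite("pics/w5.png",im)
pts("wrist",["handle","cork_round","jar","ball_center","pocket"])
s=cams.snapshot("side");pts("side",["cork_round","jar","ball_center","pocket","handle"])
cv2.imwrite("pics/w5c.png",np.hstack([cv2.resize(im,(400,300)),cv2.resize(s[210:330,205:335],(325,300))]))
```

```text
t 12.8 p [ 0.5296 -0.2641  0.2554] w 0.0853 gf 0.0 F [-0.6 -0.3 -0.9] yaw 7.4 z [ 0.003 -0.002 -1.   ]
units [-1.73 -0.01  1.1 ]
wrist handle [([0.4423, -0.274, 0.132], 0.81)]
wrist cork_round []
wrist jar [([0.5235, -0.2672, 0.0095], 0.94), ([0.569, 0.0251, -0.0023], 0.74), ([0.4147, -0.0666, -0.0028], 0.74), ([0.3741, 0.0434, 0.0009], 0.64)]
wrist ball_center [([0.3607, -0.2797, 0.029], 0.57)]
wrist pocket [([0.3579, -0.2839, 0.035], 0.81)]
side cork_round [([0.5259, -0.2689, 0.0127], 0.89)]
side jar [([0.5203, -0.2682, 0.0107], 0.85), ([0.4195, -0.0745, -0.0023], 0.74), ([0.3807, 0.0379, 0.0011], 0.68)]
side ball_center [([0.3617, -0.2853, 0.0306], 0.49), ([0.5274, -0.2656, 0.0145], 0.21)]
side pocket [([0.3568, -0.2811, 0.0334], 0.6)]
side handle [([0.4449, -0.2741, 0.1319], 0.65)]
```

View pics/w5c.png

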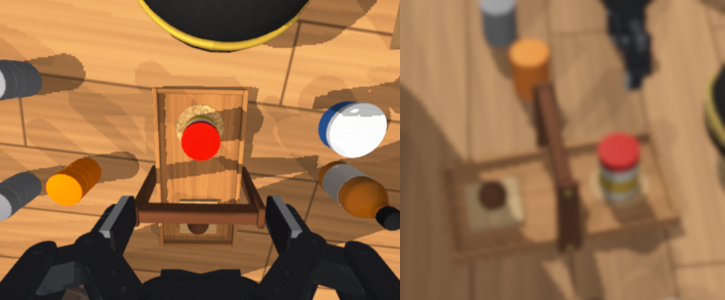

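The jar stands on the cork with the lid at wrist crop (201,141), and the ball is at side crop (492,195). I'll check the lid centre numerically, and the bar's centre line.

Run:
```python
from h import *
im=cv2.imread("pics/w5.png").astype(int)
m=(im[...,2]>150)&(im[...,1]<60)&(im[...,0]<60)
n,_,st,ce=cv2.connectedComponentsWithStats(m.astype(np.uint8));i=1+np.argmax(st[1:,4])
print(st[i],ray("wrist",*ce[i],.087))
# far edge of tray: crop coords *1.4
a,b=ray("wrist",155*1.4,88*1.4,.022),ray("wrist",249*1.4,88*1.4,.022);print(a,b)
# bar top z=.142: sides of bar column 200 (crop)
for v in(203,210,222): print(v,ray("wrist",200*1.4,v*1.4,.142))
cv2.imwrite("pics/w5b.png",cv2.resize(cv2.imread("pics/w5.png")[255:345,170:400],None,fx=3.4,fy=3.4,interpolation=cv2.INTER_CUBIC))
```

```text
[ 255  172   54   53 2276] [ 0.52836176 -0.26328001  0.087     ]
[ 0.58422649 -0.1859752   0.022     ] [ 0.60271505 -0.32812294  0.022     ]
203 [ 0.46721467 -0.27043884  0.142     ]
210 [ 0.45753237 -0.27169339  0.142     ]
222 [ 0.44040695 -0.27391235  0.142     ]
```

View pics/w5b.png

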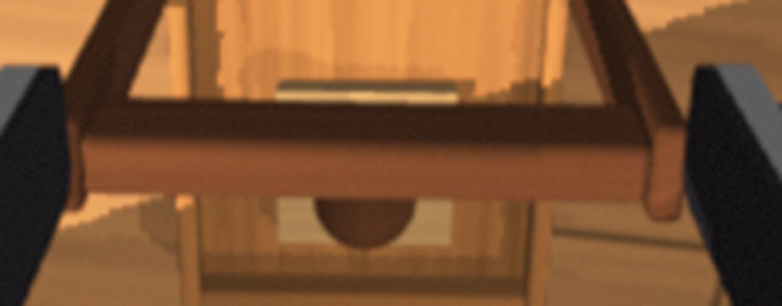

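Request:
step_arm([
  [-0.5,0,0,0,0,0,1],
  [-0.7,0,0,0,0,0,1],
  [-0.48,0,0,0,0,0,1],
  [0,0,0,0,0,-1,1],
  [0,0,0,0,0,-1,1],
])

```text
time: 14.02
eef_pos: [0.4454, -0.2747, 0.2535]
ee_rot: [3.105, 0.479, 0.0]
force: [-0.3, 0.3, -0.2]
grip_width: 0.0853
grip_force: 0.0
```

Request:
step_arm([
  [0,0,0,0,0,-1,1],
  [0,0,0,0,0,-1,1],
  [0,0,0,0,0,-1,1],
  [0,0,0,0,0,-1,1],
  [0,0,0,0,0,-1,1],
])

```text
time: 14.65
eef_pos: [0.4457, -0.2746, 0.2533]
ee_rot: [2.927, 1.141, 0.0]
force: [0.1, 0.1, 1.1]
grip_width: 0.0851
grip_force: 0.0
```

Request:
step_arm([
  [0,0,0,0,0,-1,1],
  [0,0,0,0,0,-1,1],
  [0,0,0,0,0,-1,1],
  [0,0,0,0,0,-1,1],
  [0,0,0,0,0,-1,1],
])

```text
time: 15.28
eef_pos: [0.4456, -0.2745, 0.2533]
ee_rot: [-2.611, -1.747, 0.0]
force: [-0.8, -0.3, 0.7]
grip_width: 0.0851
grip_force: 0.0
```

Request:
step_arm([
  [0,0,0.1,0,0,-1,1],
  [0,0,0.2,0,0,-1,1],
  [0,0,0.2,0,0,-1,1],
  [0,0,0,0,0,-1,1],
  [0,0,0,0,0,-1,1],
])

```text
time: 15.9
eef_pos: [0.4456, -0.2745, 0.2282]
ee_rot: [-2.171, -2.271, 0.0]
force: [0.9, -0.2, -0.8]
grip_width: 0.085
grip_force: 0.0
```

Request:
step_arm([
  [0,0,0,0,0,-1,1],
  [0,0,0,0,0,0,1],
])

```text
time: 16.15
eef_pos: [0.4457, -0.2746, 0.2283]
ee_rot: [2.074, 2.36, 0.0]
force: [0.2, 0.5, 0.1]
grip_width: 0.0854
grip_force: 0.0
```

Run:
```python
from h import *
to([.445,-.274,.125])
im=cams.snapshot("wrist");cv2.imwrite("pics/w6.png",im)
pts("wrist",["handle","tray","pocket"])
```

```text
t 16.15 p [ 0.4457 -0.2746  0.2283] w 0.0854 gf 0.0 F [0.2 0.5 0.1] yaw 97.4 z [ 0. -0. -1.]
units [ 0.01 -0.01  2.07]
wrist handle [([0.4402, -0.2692, 0.1285], 0.81)]
wrist tray [([0.4401, -0.2771, 0.0019], 0.58)]
wrist pocket []
```

View pics/w6.png

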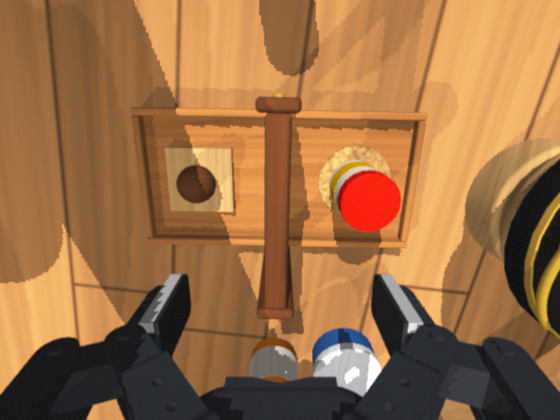

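The bar spans columns 265–291 and lies parallel to and midway between the jaws (about 188 and 373). The ball is at (196,183) and the jar lid at (368,200). I descend and pinch.

Request:
step_arm([
  [0,0.02,0.5,0,0,0,1],
  [0,0,0.6,0,0,0,1],
  [0,0,0.5,0,0,0,1],
  [0,0,0.35,0,0,0,1],
  [0,0,0.12,0,0,0,1],
])

```text
time: 16.98
eef_pos: [0.4463, -0.2742, 0.1239]
ee_rot: [-2.073, -2.359, 0.0]
force: [0.2, -0.5, 0.5]
grip_width: 0.0852
grip_force: 0.0
```

Request:
step_arm([
  [0,0,0,0,0,0,0.2],
  [0,0,0,0,0,0,0],
  [0,0,0,0,0,0,-0.2],
  [0,0,0,0,0,0,-0.4],
  [0,0,0,0,0,0,-0.45],
])

```text
time: 17.6
eef_pos: [0.4463, -0.2744, 0.125]
ee_rot: [-2.073, -2.36, 0.0]
force: [-4.4, -1.1, 3.2]
grip_width: 0.0238
grip_force: 2.2
```

Request:
step_arm([
  [0,0,0,0,0,0,-0.5],
  [0,0,0,0,0,0,-0.55],
  [0,0,0,0,0,0,-0.6],
  [0,0,0,0,0,0,-0.7],
  [0,0,0,0,0,0,-1],
])

```text
time: 18.23
eef_pos: [0.4465, -0.2743, 0.1249]
ee_rot: [-2.073, -2.36, -0.0]
force: [-5.4, -0.3, 7.7]
grip_width: 0.0171
grip_force: 58.8
```

Run:
```python
from h import *
to([.418,.309,.245])
cams.snapshot("side");pts("side",["jar","ball_center","pocket","cork_round"])
```

```text
t 18.23 p [ 0.4465 -0.2743  0.1249] w 0.0171 gf 58.8 F [-5.4 -0.3  7.7] yaw 97.4 z [-0.  0. -1.]
units [11.64  0.94 -2.4 ]
side jar [([0.3773, 0.0388, -0.0015], 0.82), ([0.4181, -0.0743, 0.0018], 0.63), ([0.5661, 0.0218, -0.0016], 0.62), ([0.5258, -0.2649, 0.0123], 0.56)]
side ball_center [([0.3646, -0.286, 0.0299], 0.63), ([0.5918, 0.5114, -0.0018], 0.15)]
side pocket [([0.3622, -0.2815, 0.0303], 0.89)]
side cork_round [([0.7694, -0.0111, 0.001], 0.59), ([0.5293, -0.2651, 0.0154], 0.57)]
```

Request:
step_arm([
  [0,0,-0.03,0,0,0,-1],
  [0,0,-0.07,0,0,0,-1],
  [0,0,-0.12,0,0,0,-1],
  [0,0,-0.12,0,0,0,-1],
  [0,0,-0.06,0,0,0,-1],
])

```text
time: 19.1
eef_pos: [0.4469, -0.2746, 0.1454]
ee_rot: [2.073, 2.36, 0.0]
force: [0.4, 0.2, -6.3]
grip_width: 0.0171
grip_force: 58.7
```

Run:
```python
from h import *
to([.418,.309,.245])
s=cams.snapshot("side");pts("side",["jar","ball_center","pocket"])
im=cams.snapshot("wrist")
cv2.imwrite("pics/l7.png",np.hstack([cv2.resize(im,(400,300)),cv2.resize(s[210:330,205:335],(325,300))]))
```

```text
t 19.1 p [ 0.4469 -0.2746  0.1454] w 0.0171 gf 58.7 F [ 0.4  0.2 -6.3] yaw 97.4 z [ 0.001 -0.    -1.   ]
units [11.65  0.94 -2.  ]
side jar [([0.5247, -0.2667, 0.0314], 0.86), ([0.5669, 0.0205, 0.0004], 0.76), ([0.3763, 0.04, 0.0016], 0.69), ([0.4206, -0.0751, -0.0013], 0.51)]
side ball_center [([0.3656, -0.2832, 0.0518], 0.6)]
side pocket [([0.3609, -0.2803, 0.0546], 0.89), ([0.449, -0.2741, 0.1497], 0.22)]
```

View pics/l7.png

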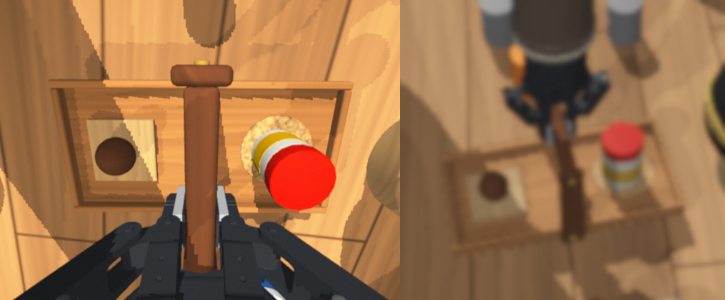

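Fully lifted (force about 6 N) and level, with the jar and ball in place. I continue up and then traverse smoothly.

Request:
step_arm([
  [0,0,-0.1,0,0,0,-1],
  [0,0,-0.2,0,0,0,-1],
  [0,0,-0.3,0,0,0,-1],
  [0,0,-0.35,0,0,0,-1],
  [0,0,-0.35,0,0,0,-1],
])

```text
time: 19.98
eef_pos: [0.4468, -0.2745, 0.2114]
ee_rot: [2.073, 2.36, 0.0]
force: [-0.1, 0.0, -6.2]
grip_width: 0.017
grip_force: 58.8
```

Request:
step_arm([
  [0,0,-0.3,0,0,0,-1],
  [0,0,-0.2,0,0,0,-1],
  [0,0,-0.15,0,0,0,-1],
  [0,0,-0.05,0,0,0,-1],
  [0,0,0,0,0,0,-1],
])

```text
time: 20.6
eef_pos: [0.4465, -0.2743, 0.2446]
ee_rot: [-2.073, -2.36, 0.0]
force: [0.5, -0.0, -6.6]
grip_width: 0.0169
grip_force: 58.7
```

Request:
step_arm([
  [0.1,0.02,0,0,0,0,-1],
  [0.2,0.04,0,0,0,0,-1],
  [0.3,0.06,0,0,0,0,-1],
  [0.4,0.08,0,0,0,0,-1],
  [0.5,0.1,0,0,0,0,-1],
])

```text
time: 21.22
eef_pos: [0.4518, -0.1965, 0.2448]
ee_rot: [-2.073, -2.36, -0.0]
force: [1.1, 0.4, -6.3]
grip_width: 0.0172
grip_force: 58.7
```

Request:
step_arm([
  [0.5,0.1,0,0,0,0,-1],
  [0.5,0.1,0,0,0,0,-1],
  [0.5,0.1,0,0,0,0,-1],
  [0.5,0.1,0,0,0,0,-1],
  [0.5,0.1,0,0,0,0,-1],
])

```text
time: 21.85
eef_pos: [0.4601, -0.0689, 0.2449]
ee_rot: [-2.072, -2.361, -0.0]
force: [-0.5, -0.3, -6.3]
grip_width: 0.0171
grip_force: 58.7
```

Request:
step_arm([
  [0.5,0.1,0,0,0,0,-1],
  [0.5,0.1,0,0,0,0,-1],
  [0.5,0.08,0,0,0,0,-1],
  [0.5,0.05,0,0,0,0,-1],
  [0.5,0.02,0,0,0,0,-1],
])

```text
time: 22.48
eef_pos: [0.4611, 0.0572, 0.2449]
ee_rot: [2.072, 2.361, 0.0]
force: [0.4, -0.3, -6.3]
grip_width: 0.0171
grip_force: 58.7
```

Request:
step_arm([
  [0.5,0,0,0,0,0,-1],
  [0.5,-0.02,0,0,0,0,-1],
  [0.5,-0.04,0,0,0,0,-1],
  [0.5,-0.04,0,0,0,0,-1],
  [0.5,-0.04,0,0,0,0,-1],
])

```text
time: 23.1
eef_pos: [0.4374, 0.18, 0.2449]
ee_rot: [-2.072, -2.361, -0.0]
force: [0.3, 0.2, -6.4]
grip_width: 0.0171
grip_force: 58.7
```

Request:
step_arm([
  [0.5,-0.04,0,0,0,0,-1],
  [0.5,-0.04,0,0,0,0,-1],
  [0.4,-0.03,0,0,0,0,-1],
  [0.3,-0.02,0,0,0,0,-1],
  [0.2,-0.01,0,0,0,0,-1],
])

```text
time: 23.72
eef_pos: [0.4188, 0.2726, 0.2448]
ee_rot: [-2.072, -2.361, -0.0]
force: [-0.3, -0.1, -5.7]
grip_width: 0.0172
grip_force: 58.6
```

Run:
```python
from h import *
to([.418,.309,.245])
```

```text
t 23.73 p [0.4188 0.2726 0.2448] w 0.0172 gf 58.6 F [-0.3 -0.1 -5.7] yaw 97.5 z [-0.  0. -1.]
units [ 0.72  0.08 -0.  ]
```

Request:
step_arm([
  [0.2,0.02,0,0,0,0,-1],
  [0.2,0.02,0,0,0,0,-1],
  [0.15,0.02,0,0,0,0,-1],
  [0.1,0.02,0,0,0,0,-1],
  [0.05,0,0,0,0,0,-1],
])

```text
time: 24.35
eef_pos: [0.4189, 0.3071, 0.2447]
ee_rot: [-2.073, -2.36, 0.0]
force: [0.1, -0.0, -6.5]
grip_width: 0.0171
grip_force: 58.7
```

Request:
step_arm([
  [0,0,0,0,0,0,-1],
  [0,0,0,0,0,0,-1],
  [0,0,0,0,0,0,-1],
  [0,0,0,0,0,0,-1],
  [0,0,0,0,0,0,-1],
])

```text
time: 24.98
eef_pos: [0.4189, 0.3068, 0.2448]
ee_rot: [2.073, 2.36, 0.0]
force: [0.7, 0.7, -5.8]
grip_width: 0.0171
grip_force: 58.7
```

Run:
```python
from h import *
to([.418,.309,.245])
s=cams.snapshot("side");pts("side",["jar","ball_center","pocket","cork_round","tray","mat"])
im=cams.snapshot("wrist")
cv2.imwrite("pics/f8.png",np.hstack([cv2.resize(im,(400,300)),cv2.resize(s[100:260,180:353],(325,300))]))
```

```text
t 24.98 p [0.4189 0.3068 0.2448] w 0.0171 gf 58.7 F [ 0.7  0.7 -5.8] yaw 97.4 z [ 0.  0. -1.]
units [ 0.05 -0.01 -0.  ]
side jar [([0.3784, 0.0377, 0.0014], 0.63), ([0.4991, 0.316, 0.133], 0.59), ([0.5662, 0.0207, -0.0007], 0.51), ([0.4194, -0.0734, -0.0033], 0.51)]
side ball_center [([0.3366, 0.2965, 0.1505], 0.38)]
side pocket [([0.3351, 0.3022, 0.1504], 0.56), ([0.5021, 0.3199, 0.1339], 0.38)]
side cork_round [([0.5004, 0.3157, 0.1341], 0.78)]
side tray [([0.4198, 0.3071, 0.1172], 0.97)]
side mat [([0.4215, 0.3098, -0.0004], 0.66)]
```

View pics/f8.png

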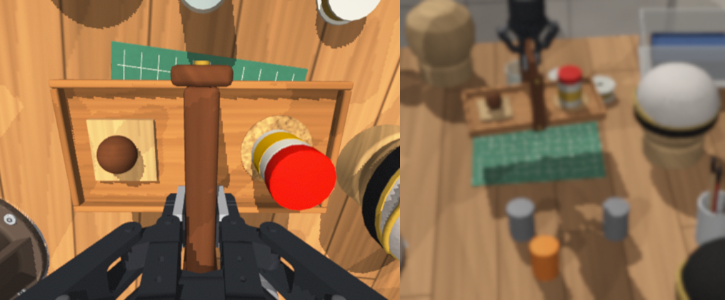

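The tray hangs level over the mat at a height of about 0.12 m. The jar is upright on the cork (wrist crop 300,178) and the ball is in its pocket (117,154).

```bash
python3 -c "
from plant import sign_off
print(sign_off())"
```

```text
the job is handed in; nothing more can be done
None
```

I handed the job in at about 25 s of the 72 s allowed: the tray is held still and level about 12 cm over the middle of the mat, jar upright on the cork and ball in its pocket; sign-off returned no verdict.

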